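# Get the cork bark out from behind the bottles and weigh it

## Task

The piece of cork bark on the wooden bottle stand has to be weighed, but three bottles stand close in front of it. First move all three bottles to the grey side mat and stand them there, then lay the bark flat on the middle of the scale's weighing platform, and afterwards put every bottle back upright on the very pad of the stand it came from. Never let a bottle topple, and leave the screw tin and the black tape roll alone.

Things in the scene. Friction and masses are not known exactly. Their poses are not given: they have to be found in the camera images.
- calcium_jar_mid (a point): round glass jar with a green-and-white label and a black screw cap, 40 mm in diameter all the way up (the cap too), 105 mm tall, about 0.11 kg. The point is on its axis at half height (52 mm above its base); z is up along the jar. It starts upright on one of the three pads of the stand, which one varies.
- dropper_bottle_mid (a point): small brown bottle with a black dropper bulb, 102 mm tall, about 0.07 kg. The round body is 33 mm in diameter up to 65 mm above the base; above that a 24 mm collar to 77 mm and then a thin bulb. The point is on its axis 51 mm above its base; z is up along the bottle. It starts upright on one of the three pads.
- glue_bottle_mid (a point): white glue bottle with a blue label and a pointed red nozzle, 128 mm tall, about 0.09 kg. The round body is 43 mm in diameter up to 90 mm above the base, then a neck 20 mm wide to 108 mm and a thin nozzle to 128 mm. The point is on its axis 64 mm above its base; z is up along the bottle. It starts upright on one of the three pads.
- cork_piece_mid (a point): piece of dark brown cork bark, 120 mm long (its y), 40 to 49 mm wide (its x), up to 36 mm high, about 0.05 kg. The point is at its middle, 18 mm above its underside; z is up. It starts flat on the back half of the stand (away from the robot), parallel to the row of bottles within 5 degrees and about 20 mm clear of them: no room for a gripper until they are gone.
- bottle_stand: fixed plywood board, 150 mm (x) by 184 mm (y), top 10 mm above the bench; rails along its short ends (y = +-88 mm) reach 22 mm. Origin: centre of its underside, z up, -x side to the robot. Three round cork pads, 52 mm wide, flush, at x = -30 mm, y = -56, 0, 56 mm, a bottle on each at the start; the bark at x = +35 mm. Stand and mat may change places.
- side_mat: fixed grey mat, 210 mm (its x, roughly away from the robot) by 100 mm (its y), 3 mm thick, beside the stand, on its right or left. Origin at the centre of its underside, z up. Empty at the start; room for the three bottles in a row along x, 70 mm apart.
- platform_mid (a point): middle of the top face of the weighing platform of the cream bench scale (fixed): a flat light plate, 190 mm along x by 133 mm along y, its top 48 mm above the bench; it does not give. x points away from the robot, y left, z up. The scale measures 210 (x) by 270 mm (y); its left part carries display and keys, 41 mm high; its middle is 61.5 mm left (+y) of this point.
- screw_tin_mid (a point): bystander: round white lidded tin, 69 mm in diameter, 31 mm high, behind the scale; the point is at its centre. Leave it alone.
- electric_tape_mid (a point): bystander: black roll of tape lying flat, 62 mm in diameter, 19 mm high, behind the scale; the point is at its centre. Leave it alone.
Things that resemble listed ones, but are neither listed nor needed, are in the scene too. Leave any pink or yellow look-alike of the part that bears calcium_jar_mid alone. What is shaped like the part that bears dropper_bottle_mid but orange is not meant.

How it is judged:
By the outcome, as a careful person would: the job done as asked, in the order asked, and still so for the second after the job is handed in, with the robot touching nothing.
It also fails if it takes over 134 s, if anything falls off the work surface, if the arm or the gripper's body presses on something with over 40 N, if the wrist force passes 120 N, or if a joint passes its speed limit or range.

## Robot

A 6-joint arm with a two-finger parallel gripper is mounted at the origin on a cart in front of the work surface, level with it; the furniture and walls round the work are solid. World frame = base frame: x ahead of the robot, y to its left, z up, the work surface at z = 0. Lengths are in m, angles in rad, forces in N, time in s.
With the tool pointing down it reaches from about 0.3 to 0.95 m from the base axis. Payload 3.1 kg.
Tool frame: the origin (TCP) lies midway between the tips of the shut fingers; the grasp point (between the pads) lies 19 mm behind it; z points along the fingers, y is the line along which they close (so a half turn about z gives the same grasp; the last joint's range is limited). The gripper opens to 85 mm and grips with 20 to 120 N. Pads are 22 mm wide; open, the fingers measure 114 mm over their backs; the gripper's body (76 mm by 85 mm) begins 54 mm behind the grasp point. The pads swing forward as they close: fully open they stand 13 mm farther back than shut.
Start: joints at [-1.398, 0.308, 1.634, -0, 1.2, -0.07], TCP at [0.15, -0.607, 0.231] pointing down, gripper open.
Joint ranges: [-3.06, 3.06], [-0.79, 1.96], [0.05, 2.63], [-1.19, 4.34], [0.05, 2.64], [-2.94, 2.94]. Speed limits (rad/s): [2.79, 2.79, 3.14, 3.14, 3.14, 3.14].

## Interface

Orientations are given as a unit quaternion [x, y, z, w].
In Python, from station import r gives the robot as it stands.
- The arm moves only by the tool jog_arm, never from a script. Its arguments are lists of equal length, an entry for each row: "delta_pos": the shift along the world's x, y, z in mm, a list of three; "roll": the turn about the world's z in rad. A call has 1 to 20 rows; each row is the pose to reach, as a shift and turn from the pose commanded when the call began; what a row does not reach only later rows make up. A row lasts 1/8 s, in which the tool goes at most 62.5 mm and 10.7 degrees, less where a joint would pass 70% of its speed; a pose out of reach is approached as far as the arm can. A call with a gripper value outside its range is refused whole. "gripper" is the opening in per cent of the stroke, from 0 (shut) to 100 (fully open), set as the call begins (left out, the last holds). The fingers move at their own pace and stop on an object; the grip force is fixed at half the most. Time passes only in rows, so rows that repeat a pose let the fingers close. It gives the time, the measured TCP pose, the force, the opening and the grip force at its end, in the units of the state.
- r.get_state(): the state, without advancing time (a new reading comes with each control period).
- r.capture(name): name is "scene" or "top"; returns (picture, depth): 384x512x3 uint8, red, green, blue; 384x512 float32, m along the optical axis (not along the pixel's ray), 0 where there is no reading.
- r.camera_params(name): a dict with "fx", "fy", "cx", "cy" (pixels), "extrinsics" (4x4, takes a point from world to camera coordinates). Camera axes: x right, y down, z forward; pixel columns grow to the right and rows downward; lengths in m; the calibration is good to about 2 mm. A picture is of the moment at which its call begins. camera_params takes no time and is no camera call.
- r.close_job(): hands the job in; it is judged then, once.
The state is a dict: "time_s": time; "joint_pos": joint angles; "joint_velocities": joint speeds; "joint_efforts": joint torques, N m; "ee_pos": TCP position; "tool_rot": TCP orientation; "force": force on the tool from outside, world axes, zero at the start; "moment": the same for the moment, N m; "width": opening from 0.0 (shut) to 1.0 (fully open); "grasp_force": force on a finger pad.
Only numpy, scipy, OpenCV 4.12 (cv2) and the standard library are available. Lean on these libraries where they do the work, as an engineer would, in place of code of your own. Each camera call takes 0.05 s, during which the arm holds its last target. There are 200 camera calls.

## Working session

There is one attempt and no reset: what is moved stays moved. The work goes in short steps, Python scripts to look and compute and a tool call to move; the robot and the scene stay as the last step left them, time stands still between calls to the robot, and variables do not carry over. Pictures are saved under pics/ and viewed, at most 14 in all, crops included, and the job is handed in when it is done.

Besides the shell and the picture viewer there is one more tool, called after "Call:" by a JSON object that holds its "method" and its "body". jog_arm: Moves the arm, as the interface text tells. Its arguments: {"type":"object","properties":{"delta_pos":{"type":"array","items":{"type":"array","items":{"type":"number"}}},"roll":{"type":"array","items":{"type":"number"}},"gripper":{"type":"number"}},"required":["delta_pos","roll"]}

```bash
mkdir -p pics; ls
cat > h.py <<'E'
import numpy as np, cv2
from station import r
def cap(n,f):
    im,d=r.capture(n); cv2.imwrite(f'pics/{f}.png',im[:,:,::-1]); np.savez(f'pics/{f}.npz',im=im,d=d); return im,d
def world(n,d):
    p=r.camera_params(n); v,u=np.mgrid[:384,:512]
    P=np.stack([(u-p['cx'])/p['fx']*d,(v-p['cy'])/p['fy']*d,d],-1)
    E=np.array(p['extrinsics']); return (P-E[:3,3])@E[:3,:3]
def ray(n,u,v,z):
    p=r.camera_params(n);E=np.array(p['extrinsics']);R=E[:3,:3];c=-R.T@E[:3,3]
    w=R.T@np.array([(u-p['cx'])/p['fx'],(v-p['cy'])/p['fy'],1]); return c+w*(z-c[2])/w[2]
E
python3 - <<'E'
from h import *
s=r.get_state();print(s['time_s'],s['ee_pos'],s['tool_rot'],s['width'])
for n in('scene','top'):
    im,d=cap(n,n+'0');p=r.camera_params(n);E=np.array(p['extrinsics']);print(n,p['fx'],-E[:3,:3].T@E[:3,3],E[:3,:3].round(2).tolist(),d.min(),d.max())
    cv2.imwrite(f'pics/{n}0b.png',cv2.resize(im[:,:,::-1],(800,600)))
E
```

```text
pics
0.0 [ 0.15006526 -0.6058564   0.2300508 ] [ 9.92639526e-01  1.21100904e-01 -6.65444986e-05 -1.15695100e-03] 0.9999809766820674
scene 371.7254657937328 [0.15525034 0.63665799 0.58895789] [[-0.91, -0.41, -0.03], [-0.18, 0.47, -0.86], [0.36, -0.78, -0.5]] 0.0 3.699462
top 355.8069107406946 [ 0.31802727 -0.09662434  0.92655546] [[-0.12, -0.99, -0.0], [-0.97, 0.12, -0.21], [0.21, -0.02, -0.98]] 0.0 1.8486495
```

View pics/scene0b.png

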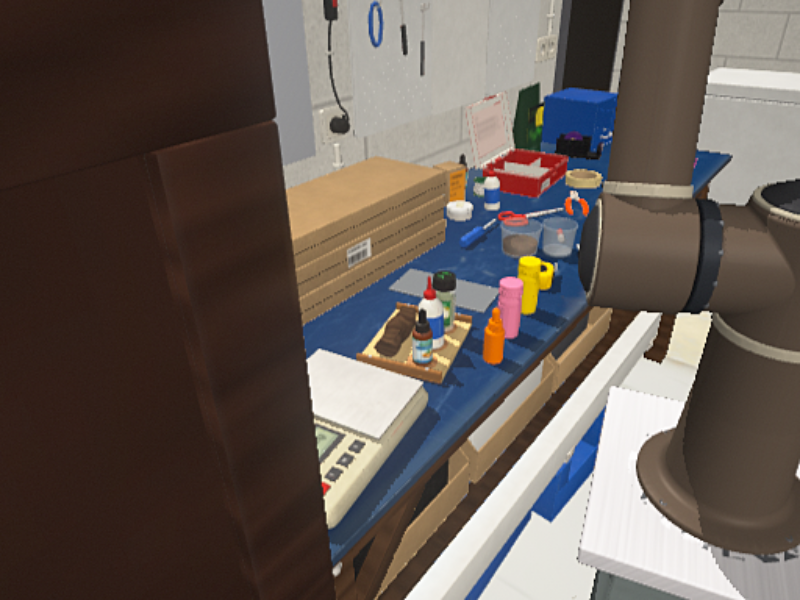

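View pics/top0b.png

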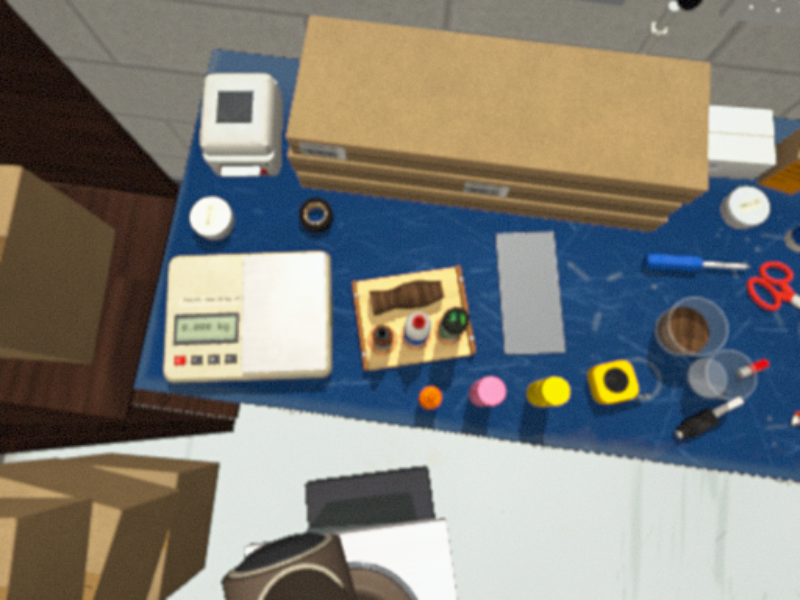

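The top view (800x600) shows the row on the stand: dropper (382,336), glue (418,325) and jar with green/black cap (456,320). The bark is at (405,295), the mat at (531,292) and the platform at (287,312). The candidates are these three, plus orange (430,397), pink (488,391) and yellow (549,391) in front. The ones on the stand match the described colours. I'll confirm them in a crop and measure.

Run:
```python
from h import *
z=np.load('pics/top0.npz');im,d=z['im'],z['d'];W=world('top',d)
s=np.load('pics/scene0.npz');cv2.imwrite('pics/crop.png',np.vstack([cv2.resize(s['im'][165:250,220:350,::-1],(600,392),interpolation=2),cv2.resize(im[165:265,220:320,::-1],(600,600),interpolation=2)[:,:][200:400]]))
def q(u,v): 
    u,v=round(u/1.5625),round(v/1.5625); return W[v,u].round(3)
for n,p in dict(drop=(382,336),glue=(418,321),jar=(456,320),bark=(405,295),mat=(531,292),plat=(287,312),disp=(205,330),orange=(430,397),pink=(488,391),yellow=(549,391),ytape=(613,382),tin=(211,218),tape=(316,203),boxL=(320,190),boxR=(640,222)).items(): print(n,q(*p))
def rect(n,mask,zp,lo=0):
    cs=cv2.findContours(mask.astype(np.uint8),0,1)[0];c=max(cs,key=cv2.contourArea).reshape(-1,2)
    P=np.array([ray('top',u,v,zp)[:2] for u,v in c]);b=cv2.minAreaRect((P*1000).astype(np.float32));print(n,np.round(b[0],1),np.round(b[1],1),round(b[2],2),'box',cv2.boxPoints(b).round().tolist());
x,y,h=W[...,0],W[...,1],W[...,2]
v,u=np.mgrid[:384,:512]
hsv=cv2.cvtColor(im,cv2.COLOR_RGB2HSV)
box=lambda a,b,c,e:(u>a/1.5625)&(u<b/1.5625)&(v>c/1.5625)&(v<e/1.5625)
rect('mat',box(485,580,222,365)&(hsv[...,1]<70)&(hsv[...,2]>70),.003)
nb=~((hsv[...,0]>95)&(hsv[...,0]<130)&(hsv[...,1]>80))
st=box(345,484,258,377)&nb
rect('stand',st,.016)
rect('bark',box(365,445,272,320)&(hsv[...,2]<115)&(hsv[...,0]<25),.03)
rect('plat',box(235,340,245,385)&(hsv[...,1]<22)&(hsv[...,2]>170),.048)
rect('scale',box(155,340,240,390)&nb,.043)
# cloud-based tops
for n,(cx,cy),zl in(('drop',(382,336),.05),('glue',(418,321),.05),('jar',(456,320),.05)):
    c=q(cx,cy); m=(np.hypot(x-c[0],y-c[1])<.03)&(h>.02)
    for a in np.arange(.03,.15,.015):
        k=m&(h>a)&(h<a+.015)
        if k.sum()>3:print(n,round(a,3),k.sum(),[ (w[k].min().round(3),w[k].max().round(3)) for w in(x,y)])
```

```text
drop [ 0.439 -0.094  0.092]
glue [ 0.45  -0.151  0.126]
jar [ 0.445 -0.207  0.116]
bark [ 0.507 -0.139  0.044]
mat [ 0.494 -0.356  0.003]
plat [0.502 0.051 0.047]
disp [0.492 0.188 0.04 ]
orange [ 0.339 -0.153  0.102]
pink [ 0.338 -0.237  0.109]
yellow [ 0.327 -0.326  0.104]
ytape [ 0.329 -0.45   0.031]
tin [0.683 0.169 0.032]
tape [ 0.694 -0.009  0.019]
boxL [ 0.724 -0.018  0.001]
boxR [ 0.583 -0.549  0.04 ]
mat [ 496.8 -352.4] [103.2 213. ] 84.8 box [[386.0, -394.0], [598.0, -413.0], [608.0, -311.0], [395.0, -291.0]]
stand [ 475.2 -148.9] [156.7 189.6] 1.55 box [[394.0, -56.0], [399.0, -246.0], [556.0, -242.0], [551.0, -52.0]]
bark [ 509.  -142.2] [ 43.4 114.9] 2.42 box [[485.0, -86.0], [490.0, -200.0], [533.0, -199.0], [528.0, -84.0]]
plat [506.4  57.9] [130.9 188.8] 84.73 box [[406.0, 1.0], [594.0, -16.0], [606.0, 114.0], [418.0, 132.0]]
scale [507.5 115.8] [270.1 211.8] 84.91 box [[390.0, -9.0], [601.0, -28.0], [625.0, 241.0], [414.0, 260.0]]
drop 0.03 11 [(np.float64(0.428), np.float64(0.44)), (np.float64(-0.111), np.float64(-0.082))]
drop 0.045 10 [(np.float64(0.429), np.float
[... 1075 characters left out ...]
64(-0.153), np.float64(-0.149))]
glue 0.135 4 [(np.float64(0.452), np.float64(0.455)), (np.float64(-0.153), np.float64(-0.151))]
jar 0.03 13 [(np.float64(0.428), np.float64(0.451)), (np.float64(-0.213), np.float64(-0.186))]
jar 0.045 14 [(np.float64(0.428), np.float64(0.445)), (np.float64(-0.213), np.float64(-0.186))]
jar 0.06 19 [(np.float64(0.428), np.float64(0.454)), (np.float64(-0.214), np.float64(-0.186))]
jar 0.075 18 [(np.float64(0.428), np.float64(0.456)), (np.float64(-0.216), np.float64(-0.186))]
jar 0.09 16 [(np.float64(0.427), np.float64(0.45)), (np.float64(-0.22), np.float64(-0.185))]
jar 0.105 243 [(np.float64(0.428), np.float64(0.467)), (np.float64(-0.226), np.float64(-0.186))]
```

View pics/crop.png

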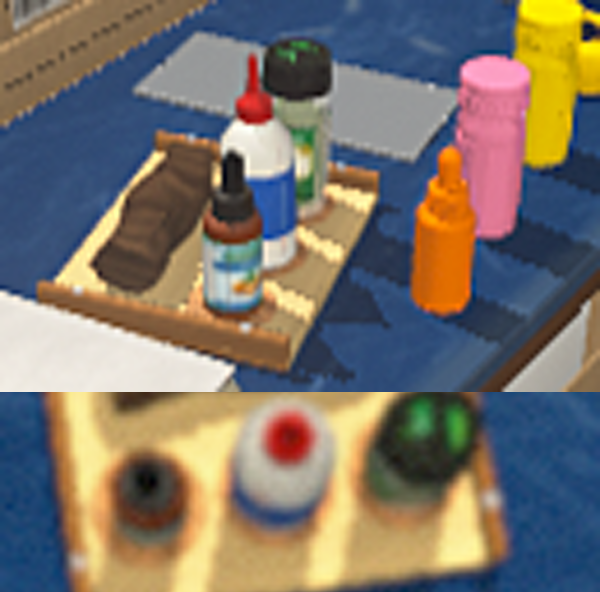

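Call:
{"method": "jog_arm", "body": {"delta_pos": [[50,60,0],[100,130,0],[150,200,0],[200,270,0],[250,340,0],[297,401,0],[297,401,0],[297,401,0],[297,401,0],[297,401,0],[297,401,-60],[297,401,-100],[297,401,-100],[297,401,-100]], "roll": [0.18,0.36,0.54,0.72,0.9,1.08,1.26,1.355,1.355,1.355,1.355,1.355,1.355,1.355], "gripper": 70}}

```text
time_s: 1.85
ee_pos: [0.4477, -0.2073, 0.1325]
tool_rot: [0.698, 0.716, 0.0, 0.001]
force: [-0.1, -0.9, -0.3]
width: 0.702
grasp_force: 0.0
```

Call:
{"method": "jog_arm", "body": {"delta_pos": [[0,1,-30],[0,1,-50],[0,1,-62],[0,1,-62],[0,1,-62],[0,1,-62]], "roll": [0,0,0,0,0,0]}}

```text
time_s: 2.6
ee_pos: [0.4481, -0.2051, 0.0703]
tool_rot: [0.697, 0.717, 0.0, 0.001]
force: [-0.1, 0.3, 0.2]
width: 0.699
grasp_force: 0.0
```

Call:
{"method": "jog_arm", "body": {"delta_pos": [[0,0,0],[0,0,0],[0,0,0],[0,0,0],[0,0,0],[0,0,0],[0,0,0],[0,0,0]], "roll": [0,0,0,0,0,0,0,0], "gripper": 0}}

```text
time_s: 3.6
ee_pos: [0.4475, -0.2049, 0.0699]
tool_rot: [0.697, 0.717, -0.0, 0.0]
force: [-0.8, 0.2, 5.1]
width: 0.464
grasp_force: 59.8
```

Run:
```python
from h import *
for n in('scene','top'):cap(n,n+'1')
a=np.load('pics/scene1.npz')['im'][130:260,220:360,::-1];b=np.load('pics/top1.npz')['im'][150:280,200:340,::-1]
cv2.imwrite('pics/c1.png',np.hstack([cv2.resize(k,(400,372)) for k in(a,b)]))
```

```text
(no output)
```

View pics/c1.png

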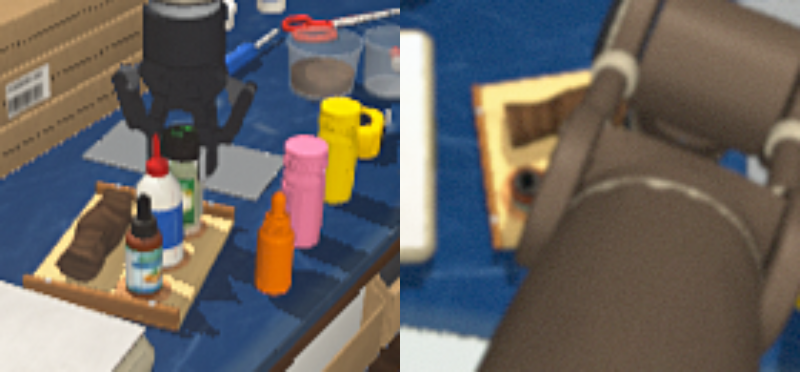

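Gripper (left half) holds the jar near its cap at about (182,165), and the bark, glue and dropper are undisturbed. Before moving to the mat I'm checking the clearance to the cardboard stack.

Run:
```python
from h import *
W=world('top',np.load('pics/top0.npz')['d'])
x,y,h=W[...,0],W[...,1],W[...,2]
for a in np.arange(-.5,-.2,.05):
    m=(y>a)&(y<a+.05)&(h>.03)&(x>.5)&(x<1); print(round(a+.025,3),np.percentile(x[m],1).round(3),h[m].max().round(2))
```

```text
-0.475 0.6 0.21
-0.425 0.614 0.19
-0.375 0.627 0.18
-0.325 0.641 0.18
-0.275 0.654 0.18
-0.225 0.667 0.18
```

Call:
{"method": "jog_arm", "body": {"delta_pos": [[0,0,5],[0,0,20],[0,0,40],[0,0,50],[0,0,50]], "roll": [0,0,0,0,0]}}

```text
time_s: 4.32
ee_pos: [0.448, -0.2051, 0.1204]
tool_rot: [0.697, 0.717, 0.0, 0.001]
force: [0.5, -0.2, -1.0]
width: 0.462
grasp_force: 60.3
```

Call:
{"method": "jog_arm", "body": {"delta_pos": [[5,-10,0],[20,-28,0],[35,-48,0],[50,-70,0],[65,-92,0],[80,-114,0],[92,-132,0],[101,-145,0],[107,-152,0],[107,-152,0],[107,-152,0],[107,-152,0],[107,-152,0],[107,-152,-15],[107,-152,-32],[107,-152,-46],[107,-152,-53],[107,-152,-56],[107,-152,-56],[107,-152,-56]], "roll": [-0.1,-0.25,-0.4,-0.55,-0.7,-0.85,-1.0,-1.15,-1.3,-1.45,-1.6,-1.75,-1.8,-1.8,-1.8,-1.8,-1.8,-1.8,-1.8,-1.8]}}

```text
time_s: 6.82
ee_pos: [0.5548, -0.3571, 0.0638]
tool_rot: [0.995, -0.101, 0.001, 0.0]
force: [0.4, -0.1, -1.3]
width: 0.463
grasp_force: 60.4
```

Call:
{"method": "jog_arm", "body": {"delta_pos": [[0,0,-1],[0,0,-1],[0,0,-1]], "roll": [0,0,0]}}

```text
time_s: 7.2
ee_pos: [0.5547, -0.3571, 0.063]
tool_rot: [0.995, -0.101, 0.001, 0.0]
force: [-0.6, 0.7, 3.2]
width: 0.455
grasp_force: 60.7
```

Call:
{"method": "jog_arm", "body": {"delta_pos": [[0,0,0],[0,0,0],[0,0,0],[0,0,0],[0,0,20],[0,0,50],[0,0,100],[0,0,120],[0,0,120]], "roll": [0,0,0,0,0,0,0,0,0], "gripper": 75}}

```text
time_s: 8.32
ee_pos: [0.5556, -0.3577, 0.1853]
tool_rot: [0.995, -0.101, 0.002, 0.001]
force: [-0.4, -0.0, -0.3]
width: 0.746
grasp_force: 0.0
```

Call:
{"method": "jog_arm", "body": {"delta_pos": [[-10,25,0],[-30,60,0],[-50,100,0],[-70,140,0],[-90,175,0],[-105,206,0],[-105,206,0],[-105,206,0],[-105,206,0],[-105,206,0],[-105,206,0],[-105,206,0],[-105,206,0],[-105,206,0]], "roll": [0.15,0.3,0.45,0.6,0.75,0.9,1.05,1.2,1.35,1.5,1.65,1.8,1.8,1.8]}}

```text
time_s: 10.07
ee_pos: [0.4484, -0.1503, 0.1811]
tool_rot: [0.698, 0.716, -0.0, -0.001]
force: [1.2, -0.7, -0.1]
width: 0.749
grasp_force: 0.0
```

Run:
```python
from h import *
for n in('scene','top'):cap(n,n+'2')
a=np.load('pics/scene2.npz')['im'][130:260,220:360,::-1];b=np.load('pics/top2.npz')['im'][120:280,200:390,::-1]
cv2.imwrite('pics/c2.png',np.hstack([cv2.resize(a,(400,372)),cv2.resize(b,(400,337+35))]))
```

```text
(no output)
```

View pics/c2.png

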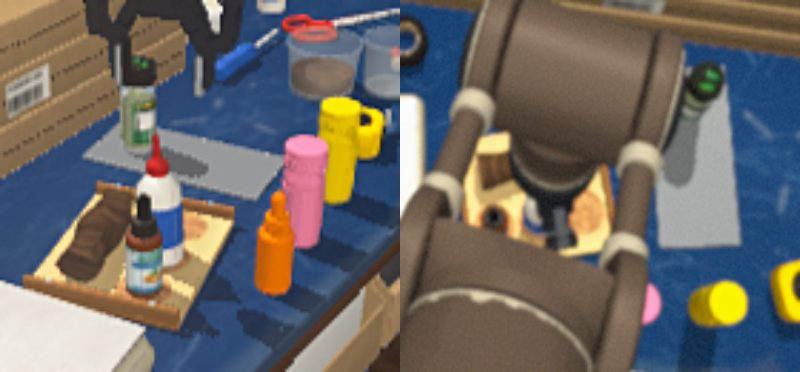

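The jar stands on the rear of the mat and its pad is empty. The gripper is over the glue bottle.

Call:
{"method": "jog_arm", "body": {"delta_pos": [[1,0,-40],[1,0,-80],[1,0,-100],[1,0,-111],[1,0,-111],[1,0,-111]], "roll": [0,0,0,0,0,0]}}

```text
time_s: 10.92
ee_pos: [0.4512, -0.1511, 0.0722]
tool_rot: [0.698, 0.717, 0.0, 0.001]
force: [-0.1, -0.5, 0.3]
width: 0.75
grasp_force: 0.0
```

Call:
{"method": "jog_arm", "body": {"delta_pos": [[0,0,0],[0,0,0],[0,0,0],[0,0,0],[0,0,0],[0,0,0],[0,0,0],[0,0,0]], "roll": [0,0,0,0,0,0,0,0], "gripper": 0}}

```text
time_s: 11.92
ee_pos: [0.4512, -0.1512, 0.0729]
tool_rot: [0.697, 0.717, 0.0, 0.001]
force: [-0.3, 0.1, 5.8]
width: 0.459
grasp_force: 59.8
```

Call:
{"method": "jog_arm", "body": {"delta_pos": [[0,0,5],[0,0,20],[0,0,40],[0,0,50],[0,0,50]], "roll": [0,0,0,0,0]}}

```text
time_s: 12.55
ee_pos: [0.4511, -0.1511, 0.1225]
tool_rot: [0.697, 0.717, 0.0, 0.001]
force: [0.8, -0.3, -1.6]
width: 0.454
grasp_force: 60.4
```

Call:
{"method": "jog_arm", "body": {"delta_pos": [[2,-10,0],[6,-30,0],[10,-55,0],[15,-80,0],[20,-105,0],[25,-130,0],[30,-155,0],[33,-175,0],[35,-190,0],[36,-200,0],[36,-200,0],[36,-200,0],[36,-200,0],[36,-200,-15],[36,-200,-32],[36,-200,-46],[36,-200,-53],[36,-200,-56],[36,-200,-56],[36,-200,-56]], "roll": [-0.1,-0.25,-0.4,-0.55,-0.7,-0.85,-1.0,-1.15,-1.3,-1.45,-1.6,-1.75,-1.8,-1.8,-1.8,-1.8,-1.8,-1.8,-1.8,-1.8]}}

```text
time_s: 15.05
ee_pos: [0.4868, -0.3508, 0.0659]
tool_rot: [0.995, -0.101, 0.001, 0.0]
force: [0.3, 0.8, 3.2]
width: 0.455
grasp_force: 60.9
```

Call:
{"method": "jog_arm", "body": {"delta_pos": [[0,0,-1],[0,0,-1],[0,0,-1]], "roll": [0,0,0]}}

```text
time_s: 15.42
ee_pos: [0.487, -0.3509, 0.0659]
tool_rot: [0.995, -0.101, 0.001, 0.0]
force: [-0.4, 2.7, 8.7]
width: 0.456
grasp_force: 61.5
```

Call:
{"method": "jog_arm", "body": {"delta_pos": [[0,0,0],[0,0,0],[0,0,0],[0,0,0],[0,0,20],[0,0,50],[0,0,100],[0,0,120],[0,0,120]], "roll": [0,0,0,0,0,0,0,0,0], "gripper": 75}}

```text
time_s: 16.55
ee_pos: [0.4876, -0.3517, 0.1871]
tool_rot: [0.995, -0.101, 0.002, 0.002]
force: [0.1, 0.2, -0.5]
width: 0.753
grasp_force: 0.0
```

Call:
{"method": "jog_arm", "body": {"delta_pos": [[-10,30,0],[-15,70,0],[-20,115,0],[-25,160,0],[-30,200,0],[-36,235,0],[-42,257,0],[-42,257,0],[-42,257,0],[-42,257,0],[-42,257,0],[-42,257,0],[-42,257,0],[-42,257,0]], "roll": [0.15,0.3,0.45,0.6,0.75,0.9,1.05,1.2,1.35,1.5,1.65,1.8,1.8,1.8], "gripper": 60}}

```text
time_s: 18.3
ee_pos: [0.4434, -0.0934, 0.1832]
tool_rot: [0.698, 0.716, -0.001, -0.001]
force: [0.2, 0.6, -0.4]
width: 0.596
grasp_force: 0.0
```

Run:
```python
from h import *
for n in('scene','top'):im,d=cap(n,n+'3')
a=np.load('pics/scene3.npz')['im'][130:260,220:360,::-1];b=im[120:280,200:390,::-1]
cv2.imwrite('pics/c3.png',np.hstack([cv2.resize(a,(400,372)),cv2.resize(b,(400,337+35))]))
W=world('top',d);x,y,h=W[...,0],W[...,1],W[...,2]
for n,c,a,b in(('jar',(.555,-.357),.095,.12),('glue',(.487,-.351),.1,.15),('glueb',(.487,-.351),.08,.1)):
    k=(np.hypot(x-c[0],y-c[1])<.035)&(h>a)&(h<b);print(n,k.sum(),[(w[k].min().round(3),w[k].max().round(3)) for w in(x,y,h)] if k.any() else '')
```

```text
jar 247 [(np.float64(0.534), np.float64(0.573)), (np.float64(-0.375), np.float64(-0.335)), (np.float64(0.095), np.float64(0.112))]
glue 68 [(np.float64(0.477), np.float64(0.497)), (np.float64(-0.361), np.float64(-0.342)), (np.float64(0.1), np.float64(0.133))]
glueb 131 [(np.float64(0.47), np.float64(0.506)), (np.float64(-0.37), np.float64(-0.329)), (np.float64(0.08), np.float64(0.099))]
```

View pics/c3.png

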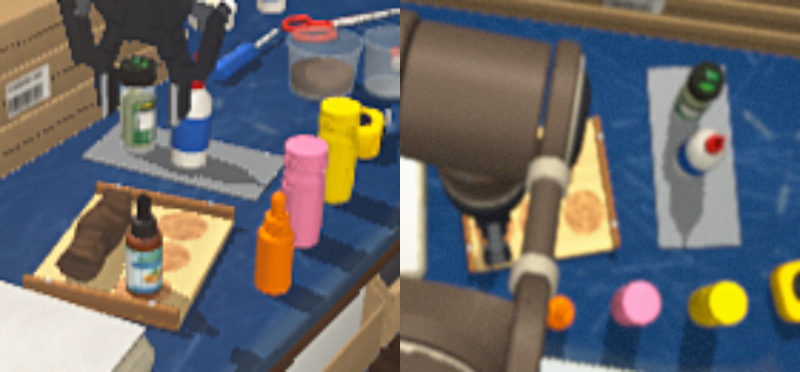

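Jar and glue stand on the mat. Next is the dropper.

Call:
{"method": "jog_arm", "body": {"delta_pos": [[1,-1,-50],[1,-1,-95],[1,-1,-120],[1,-1,-131],[1,-1,-131],[1,-1,-131]], "roll": [0,0,0,0,0,0]}}

```text
time_s: 19.15
ee_pos: [0.4465, -0.0951, 0.0544]
tool_rot: [0.698, 0.717, 0.001, 0.001]
force: [-0.6, 0.5, -0.5]
width: 0.598
grasp_force: 0.0
```

Call:
{"method": "jog_arm", "body": {"delta_pos": [[0,0,0],[0,0,0],[0,0,0],[0,0,0],[0,0,0],[0,0,0],[0,0,0],[0,0,0]], "roll": [0,0,0,0,0,0,0,0], "gripper": 0}}

```text
time_s: 20.15
ee_pos: [0.4462, -0.0951, 0.0547]
tool_rot: [0.697, 0.717, 0.0, 0.001]
force: [-1.9, -0.5, 5.7]
width: 0.352
grasp_force: 58.8
```

Call:
{"method": "jog_arm", "body": {"delta_pos": [[0,0,5],[0,0,20],[0,0,40],[0,0,50],[0,0,50]], "roll": [0,0,0,0,0]}}

```text
time_s: 20.78
ee_pos: [0.4462, -0.095, 0.1045]
tool_rot: [0.698, 0.717, 0.001, 0.001]
force: [0.6, -1.8, -1.5]
width: 0.349
grasp_force: 59.2
```

Call:
{"method": "jog_arm", "body": {"delta_pos": [[0,-10,0],[0,-35,0],[-1,-65,0],[-3,-97,0],[-6,-130,0],[-10,-162,0],[-14,-192,0],[-18,-218,0],[-22,-238,0],[-24,-250,0],[-24,-250,0],[-24,-250,0],[-24,-250,0],[-24,-250,-15],[-24,-250,-32],[-24,-250,-46],[-24,-250,-53],[-24,-250,-57],[-24,-250,-57],[-24,-250,-57]], "roll": [-0.1,-0.25,-0.4,-0.55,-0.7,-0.85,-1.0,-1.15,-1.3,-1.45,-1.6,-1.75,-1.8,-1.8,-1.8,-1.8,-1.8,-1.8,-1.8,-1.8]}}

```text
time_s: 23.28
ee_pos: [0.4214, -0.3441, 0.0478]
tool_rot: [0.995, -0.101, -0.0, -0.001]
force: [-2.1, 4.4, 9.9]
width: 0.347
grasp_force: 60.6
```

Call:
{"method": "jog_arm", "body": {"delta_pos": [[0,0,-1],[0,0,-1],[0,0,-1]], "roll": [0,0,0]}}

```text
time_s: 23.65
ee_pos: [0.4217, -0.3442, 0.0477]
tool_rot: [0.995, -0.101, -0.0, -0.001]
force: [-3.0, 5.5, 15.0]
width: 0.348
grasp_force: 61.2
```

Call:
{"method": "jog_arm", "body": {"delta_pos": [[0,0,2],[0,0,2]], "roll": [0,0]}}

```text
time_s: 23.9
ee_pos: [0.4219, -0.3452, 0.0478]
tool_rot: [0.995, -0.101, 0.001, 0.001]
force: [0.2, 0.2, 4.3]
width: 0.349
grasp_force: 59.8
```

Call:
{"method": "jog_arm", "body": {"delta_pos": [[0,0,0],[0,0,0],[0,0,0],[0,0,0],[0,0,20],[0,0,50],[0,0,100],[0,0,135],[0,0,135]], "roll": [0,0,0,0,0,0,0,0,0], "gripper": 75}}

```text
time_s: 25.02
ee_pos: [0.4234, -0.3467, 0.1862]
tool_rot: [0.995, -0.101, 0.003, 0.003]
force: [-0.3, -0.8, -0.1]
width: 0.747
grasp_force: 0.0
```

Run:
```python
from h import *
for n in('scene','top'):im,d=cap(n,n+'4')
a=np.load('pics/scene4.npz')['im'][130:260,220:360,::-1];b=im[120:280,200:390,::-1]
cv2.imwrite('pics/c4.png',np.hstack([cv2.resize(a,(400,372)),cv2.resize(b,(400,337+35))]))
W=world('top',d);x,y,h=W[...,0],W[...,1],W[...,2]
for n,c,a,b in(('jar',(.555,-.357),.095,.12),('glue',(.487,-.351),.1,.15),('drop',(.422,-.345),.07,.12)):
    k=(np.hypot(x-c[0],y-c[1])<.035)&(h>a)&(h<b);print(n,k.sum(),[(w[k].min().round(3),w[k].max().round(3)) for w in(x,y,h)] if k.any() else '')
m=(abs(x-.51)<.05)&(abs(y+.145)<.085)&(h>.02)&(h<.06)
P=np.c_[x[m],y[m],h[m]];print(len(P))
b=cv2.minAreaRect((P[:,:2]*1000).astype(np.float32));print(b)
for a in np.arange(-.22,-.07,.015):
    k=(P[:,1]>a)&(P[:,1]<a+.015)
    if k.any():print(round(a+.0075,3),k.sum(),P[k].min(0).round(3),P[k].max(0).round(3))
# pads colour: stand surface outline
k=(h>.006)&(h<.03)&(x>.38)&(x<.57)&(y>-.26)&(y<-.04);c=cv2.minAreaRect((np.c_[x[k],y[k]]*1000).astype(np.float32));print('stand',c)
```

```text
jar 244 [(np.float64(0.534), np.float64(0.574)), (np.float64(-0.374), np.float64(-0.335)), (np.float64(0.095), np.float64(0.113))]
glue 53 [(np.float64(0.477), np.float64(0.497)), (np.float64(-0.362), np.float64(-0.342)), (np.float64(0.101), np.float64(0.132))]
drop 75 [(np.float64(0.413), np.float64(0.434)), (np.float64(-0.348), np.float64(-0.33)), (np.float64(0.07), np.float64(0.105))]
779
((503.7935791015625, -130.8052978515625), (85.12516021728516, 141.4757080078125), 0.27061960101127625)
-0.198 60 [ 0.496 -0.202  0.029] [ 0.531 -0.19   0.045]
-0.183 89 [ 0.49  -0.19   0.027] [ 0.532 -0.175  0.046]
-0.168 105 [ 0.488 -0.175  0.027] [ 0.534 -0.16   0.047]
-0.153 106 [ 0.489 -0.16   0.022] [ 0.536 -0.145  0.047]
-0.138 98 [ 0.489 -0.145  0.021] [ 0.531 -0.13   0.05 ]
-0.123 84 [ 0.491 -0.13   0.024] [ 0.529 -0.115  0.047]
-0.108 86 [ 0.486 -0.115  0.027] [ 0.526 -0.1    0.047]
-0.093 96 [ 0.485 -0.1    0.023] [ 0.528 -0.085  0.045]
-0.078 19 [ 0.489 -0.085  0.031] [ 0.525 -0.082  0.045]
stand ((475.7437744140625, -145.39968872070312), (183.97250366210938, 197.15908813476562), 4.519709587097168)
```

View pics/c4.png

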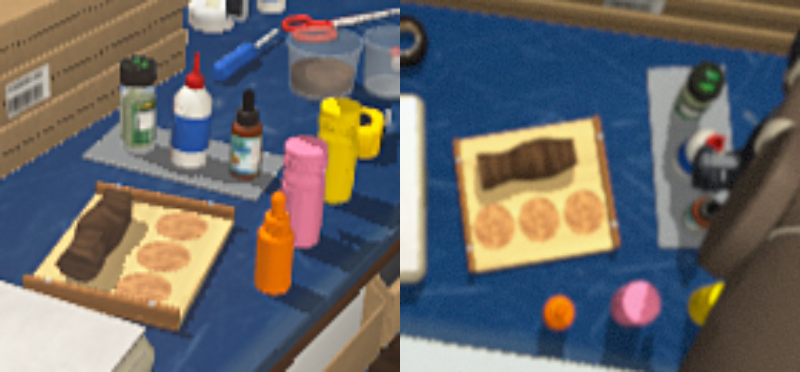

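The left half shows all three bottles upright on the mat, at about (140,105), (192,115) and (246,140). The bark is alone on the stand with three free pads in front. I'll measure the pad centres for the return and approach the bark.

Run:
```python
from h import *
im=np.load('pics/top4.npz')['im']
for u0,v0 in((244.7,217),(266,214),(288.4,210.7)):
    hsv=cv2.cvtColor(im,cv2.COLOR_RGB2HSV).astype(int);v,u=np.mgrid[:384,:512]
    n=np.hypot(u-u0,v-v0)<17
    m=n&(hsv[...,0]<15)&(hsv[...,1]>60)&(hsv[...,2]>120)
    c=max(cv2.findContours(m.astype(np.uint8),0,1)[0],key=cv2.contourArea)
    P=np.array([ray('top',*p,.010)[:2]*1000 for p in c.reshape(-1,2)],np.float32)
    print(m.sum(),np.round(cv2.fitEllipse(P),1) if 0 else [np.round(t,1) for t in cv2.fitEllipse(P)])
```

```text
64 [array([ 433.5, -103.4]), array([10.8, 16. ]), np.float64(66.3)]
54 [array([ 436.7, -157. ]), array([11.7, 21.1]), np.float64(99.9)]
73 [array([ 456.3, -239.4]), array([ 7.2, 46.4]), np.float64(90.8)]
```

Call:
{"method": "jog_arm", "body": {"delta_pos": [[10,25,0],[20,60,0],[40,100,0],[60,140,0],[80,180,0],[88,203,0],[88,203,0],[88,203,0],[88,203,0],[88,203,0],[88,203,-40],[88,203,-80],[88,203,-80],[88,203,-80]], "roll": [0.15,0.3,0.45,0.6,0.75,0.9,1.05,1.2,1.35,1.5,1.65,1.82,1.82,1.82], "gripper": 88}}

```text
time_s: 26.88
ee_pos: [0.5092, -0.1417, 0.1022]
tool_rot: [0.691, 0.723, -0.0, -0.0]
force: [0.4, -0.5, -0.0]
width: 0.882
grasp_force: 0.0
```

Call:
{"method": "jog_arm", "body": {"delta_pos": [[1,0,-30],[1,0,-55],[1,0,-75],[1,0,-86],[1,0,-86],[1,0,-86]], "roll": [0,0,0,0,0,0]}}

```text
time_s: 27.62
ee_pos: [0.5114, -0.1421, 0.0175]
tool_rot: [0.69, 0.723, 0.0, 0.001]
force: [0.4, -0.3, 0.0]
width: 0.883
grasp_force: 0.0
```

Call:
{"method": "jog_arm", "body": {"delta_pos": [[0,0,0],[0,0,0],[0,0,0],[0,0,0],[0,0,0],[0,0,0],[0,0,0],[0,0,0]], "roll": [0,0,0,0,0,0,0,0], "gripper": 0}}

```text
time_s: 28.62
ee_pos: [0.5111, -0.142, 0.0178]
tool_rot: [0.69, 0.724, 0.0, 0.001]
force: [-1.8, 0.1, 6.8]
width: 0.465
grasp_force: 58.5
```

Call:
{"method": "jog_arm", "body": {"delta_pos": [[0,0,5],[0,0,25],[0,0,50],[0,0,80],[0,0,100],[0,0,100],[0,0,100]], "roll": [0,0,0,0,0,0,0]}}

```text
time_s: 29.5
ee_pos: [0.5095, -0.1414, 0.1154]
tool_rot: [0.69, 0.724, -0.0, -0.001]
force: [0.4, 0.5, -0.4]
width: 0.46
grasp_force: 59.5
```

Run:
```python
from h import *
im,d=cap('scene','scene5')
a=im[130:260,200:340,::-1]
b=np.load('pics/top4.npz')['im'][190:245,225:310,::-1]
cv2.imwrite('pics/c5.png',np.hstack([cv2.resize(a,(400,372)),cv2.resize(b,(400,372))]))
hsv=cv2.cvtColor(b,cv2.COLOR_BGR2HSV)
for u,v in((245,217),(266,214),(288,211),(255,216),(256,225)):print(u,v,hsv[v-190,u-225])
```

```text
245 217 [ 16 152 230]
266 214 [ 16 151 235]
288 211 [ 15 150 234]
255 216 [ 22 119 246]
256 225 [ 24 108 248]
```

View pics/c5.png

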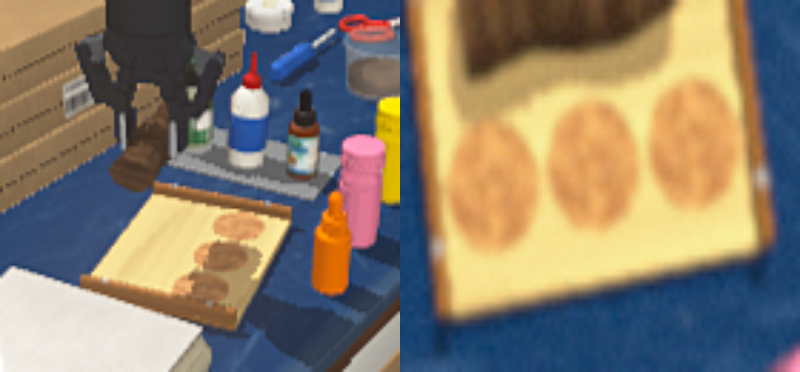

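Bark is clear of the stand in the gripper, at about (150,145). The right half shows the three pads clearly.

Call:
{"method": "jog_arm", "body": {"delta_pos": [[0,15,0],[-1,40,0],[-2,70,0],[-3,100,0],[-4,130,0],[-5,155,0],[-5,178,0],[-5,192,0],[-5,198,0],[-5,198,0],[-5,198,-15],[-5,198,-30],[-5,198,-45],[-5,198,-54],[-5,198,-54],[-5,198,-54]], "roll": [0.1,0.25,0.4,0.55,0.7,0.85,1.0,1.15,1.3,1.435,1.435,1.435,1.435,1.435,1.435,1.435]}}

```text
time_s: 31.55
ee_pos: [0.5057, 0.0563, 0.0625]
tool_rot: [0.044, 0.999, 0.0, 0.0]
force: [0.5, -0.3, 0.3]
width: 0.466
grasp_force: 59.5
```

Run:
```python
from h import *
im=np.load('pics/top4.npz')['im'];hsv=cv2.cvtColor(im,cv2.COLOR_RGB2HSV)
m=((hsv[...,0]<20)&(hsv[...,1]>120)&(hsv[...,2]>190)).astype(np.uint8)
m[:200]=0;m[232:]=0;m[:,:233]=0;m[:,300:]=0
m=cv2.morphologyEx(m,cv2.MORPH_OPEN,np.ones((3,3),np.uint8))
n,l,s,c=cv2.connectedComponentsWithStats(m)
for i in range(1,n):
    if s[i,4]>60:print(s[i],(ray('top',*c[i],.010)*1000).round(1))
```

```text
[278 202  21  19 303] [ 447.  -206.4   10. ]
[256 205  20  19 296] [ 446.1 -149.6   10. ]
[233 207  21  20 311] [445.8 -92.8  10. ]
```

Call:
{"method": "jog_arm", "body": {"delta_pos": [[-1,0,-2],[-1,0,-4],[-1,0,-6],[-1,0,-6]], "roll": [0,0,0,0]}}

```text
time_s: 32.05
ee_pos: [0.5041, 0.0563, 0.0561]
tool_rot: [0.044, 0.999, -0.0, -0.0]
force: [0.5, -1.2, -0.9]
width: 0.465
grasp_force: 59.5
```

Call:
{"method": "jog_arm", "body": {"delta_pos": [[0,0,-1],[0,0,-2],[0,0,-2]], "roll": [0,0,0]}}

```text
time_s: 32.42
ee_pos: [0.5044, 0.0563, 0.0554]
tool_rot: [0.044, 0.999, -0.0, -0.0]
force: [-3.1, -0.2, 7.9]
width: 0.467
grasp_force: 61.0
```

Call:
{"method": "jog_arm", "body": {"delta_pos": [[0,0,0],[0,0,0],[0,0,0],[0,0,0],[0,0,0],[0,0,20],[0,0,50],[0,0,100],[0,0,130],[0,-50,130],[0,-100,130],[-30,-150,130],[-60,-180,130],[-60,-200,130],[-60,-200,130]], "roll": [0,0,0,0,0,0,0,0,0,-0.1,-0.25,-0.4,-0.55,-0.7,-0.85], "gripper": 88}}

```text
time_s: 34.3
ee_pos: [0.4439, -0.1452, 0.1844]
tool_rot: [0.456, 0.89, -0.0, 0.0]
force: [0.4, -0.3, 1.1]
width: 0.873
grasp_force: 0.0
```

Run:
```python
from h import *
for n in('scene','top'):im,d=cap(n,n+'6')
a=np.load('pics/scene6.npz')['im'][130:330,170:360,::-1];b=im[120:280,90:390,::-1]
cv2.imwrite('pics/c6.png',np.hstack([cv2.resize(a,(354,372)),cv2.resize(b,(440,372))]))
W=world('top',d);x,y,h=W[...,0],W[...,1],W[...,2]
for n,c,a,b in(('jar',(.555,-.357),.095,.12),('glue',(.487,-.351),.1,.15),('drop',(.422,-.345),.07,.12),('dropb',(.422,-.345),.055,.075)):
    k=(np.hypot(x-c[0],y-c[1])<.035)&(h>a)&(h<b);print(n,k.sum(),[(w[k].min().round(3),w[k].max().round(3)) for w in(x,y,h)] if k.any() else '')
m=(abs(x-.505)<.09)&(abs(y-.06)<.06)&(h>.056)&(h<.11)
P=np.c_[x[m],y[m],h[m]];print(len(P),P[:,2].max(),cv2.minAreaRect((P[:,:2]*1000).astype(np.float32)))
p=(abs(x-.505)<.11)&(abs(y-.06)<.08)&(h>.0445)
q=cv2.minAreaRect((np.c_[x[p],y[p]]*1000).astype(np.float32));print('plat',q)
```

```text
jar 245 [(np.float64(0.534), np.float64(0.573)), (np.float64(-0.374), np.float64(-0.335)), (np.float64(0.095), np.float64(0.113))]
glue 69 [(np.float64(0.477), np.float64(0.497)), (np.float64(-0.361), np.float64(-0.341)), (np.float64(0.1), np.float64(0.131))]
drop 82 [(np.float64(0.412), np.float64(0.434)), (np.float64(-0.35), np.float64(-0.33)), (np.float64(0.071), np.float64(0.106))]
dropb 76 [(np.float64(0.407), np.float64(0.44)), (np.float64(-0.354), np.float64(-0.325)), (np.float64(0.055), np.float64(0.073))]
825 0.08595276533754576 ((506.16778564453125, 55.698585510253906), (47.602394104003906, 120.32872772216797), 87.14431762695312)
plat ((505.9909362792969, 59.021888732910156), (132.65367126464844, 190.5779266357422), 84.19955444335938)
```

View pics/c6.png

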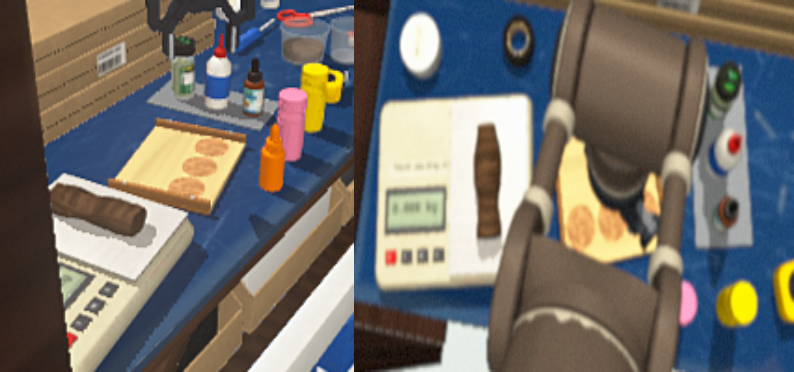

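Bark lies flat on the platform, measured at (506,56) mm against the platform centre (506,58). The bottles are still upright, so I'm returning the dropper first.

Call:
{"method": "jog_arm", "body": {"delta_pos": [[-3,-30,0],[-7,-70,0],[-11,-110,0],[-16,-150,0],[-20,-185,0],[-20,-195,0],[-20,-195,0],[-20,-195,0],[-20,-195,-40],[-20,-195,-80],[-20,-195,-110],[-20,-195,-125],[-20,-195,-134],[-20,-195,-136],[-20,-195,-136]], "roll": [0.1,0.25,0.4,0.55,0.7,0.745,0.745,0.745,0.745,0.745,0.745,0.745,0.745,0.745,0.745], "gripper": 62}}

```text
time_s: 36.28
ee_pos: [0.4249, -0.3393, 0.0492]
tool_rot: [0.097, 0.995, -0.001, 0.001]
force: [-0.0, 0.5, -0.4]
width: 0.62
grasp_force: 0.0
```

Call:
{"method": "jog_arm", "body": {"delta_pos": [[0,0,0],[0,0,0],[0,0,0],[0,0,0],[0,0,0],[0,0,0],[0,0,0],[0,0,0]], "roll": [0,0,0,0,0,0,0,0], "gripper": 0}}

```text
time_s: 37.28
ee_pos: [0.4251, -0.3397, 0.0495]
tool_rot: [0.097, 0.995, -0.001, 0.001]
force: [-1.3, -0.9, 6.1]
width: 0.346
grasp_force: 59.2
```

Call:
{"method": "jog_arm", "body": {"delta_pos": [[0,0,5],[0,0,20],[0,0,40],[0,0,60],[0,0,60]], "roll": [0,0,0,0,0]}}

```text
time_s: 37.9
ee_pos: [0.4256, -0.3398, 0.1106]
tool_rot: [0.097, 0.995, -0.001, 0.002]
force: [0.3, -0.6, -1.2]
width: 0.347
grasp_force: 59.2
```

Call:
{"method": "jog_arm", "body": {"delta_pos": [[1,10,0],[3,35,0],[5,65,0],[8,97,0],[11,130,0],[14,162,0],[16,192,0],[18,218,0],[20,236,0],[20,244,0],[20,244,0],[20,244,-10],[20,244,-25],[20,244,-40],[20,244,-48],[20,244,-52],[20,244,-54],[20,244,-54],[20,244,-54]], "roll": [-0.1,-0.25,-0.4,-0.55,-0.7,-0.85,-1.0,-1.15,-1.3,-1.345,-1.345,-1.345,-1.345,-1.345,-1.345,-1.345,-1.345,-1.345,-1.345]}}

```text
time_s: 40.28
ee_pos: [0.4434, -0.0948, 0.0563]
tool_rot: [0.695, 0.719, -0.001, -0.001]
force: [-8.2, 1.2, 19.6]
width: 0.345
grasp_force: 61.9
```

Call:
{"method": "jog_arm", "body": {"delta_pos": [[0,0,1],[0,0,2],[0,0,2]], "roll": [0,0,0]}}

```text
time_s: 40.65
ee_pos: [0.4448, -0.0949, 0.0566]
tool_rot: [0.696, 0.718, 0.0, 0.001]
force: [-0.0, 0.4, 1.8]
width: 0.345
grasp_force: 59.7
```

Now release, rise, and go above the glue at (487,-351).

Call:
{"method": "jog_arm", "body": {"delta_pos": [[0,0,0],[0,0,0],[0,0,0],[0,0,0],[0,0,20],[0,0,50],[0,0,100],[0,0,130],[0,0,130]], "roll": [0,0,0,0,0,0,0,0,0], "gripper": 70}}

```text
time_s: 41.78
ee_pos: [0.4466, -0.0954, 0.1891]
tool_rot: [0.696, 0.718, 0.002, 0.003]
force: [0.9, 0.9, -0.2]
width: 0.702
grasp_force: 0.0
```

Call:
{"method": "jog_arm", "body": {"delta_pos": [[4,-25,0],[10,-60,0],[16,-100,0],[22,-140,0],[28,-180,0],[34,-215,0],[40,-245,0],[42,-256,0],[42,-256,0],[42,-256,0],[42,-256,0],[42,-256,0]], "roll": [0.15,0.3,0.45,0.6,0.75,0.9,1.05,1.2,1.345,1.345,1.345,1.345]}}

```text
time_s: 43.28
ee_pos: [0.4861, -0.3503, 0.1858]
tool_rot: [0.097, 0.995, 0.0, -0.0]
force: [0.2, -0.1, -0.2]
width: 0.7
grasp_force: 0.0
```

Run:
```python
from h import *
for n in('scene','top'):im,d=cap(n,n+'7')
W=world('top',d);x,y,h=W[...,0],W[...,1],W[...,2]
for n,c,a,b in(('drop',(.4445,-.094),.078,.12),('dropb',(.4445,-.094),.058,.08)):
    k=(np.hypot(x-c[0],y-c[1])<.035)&(h>a)&(h<b);print(n,k.sum(),[(w[k].min().round(3),w[k].max().round(3)) for w in(x,y,h)] if k.any() else '')
```

```text
drop 79 [(np.float64(0.431), np.float64(0.453)), (np.float64(-0.104), np.float64(-0.082)), (np.float64(0.078), np.float64(0.113))]
dropb 72 [(np.float64(0.426), np.float64(0.458)), (np.float64(-0.108), np.float64(-0.077)), (np.float64(0.061), np.float64(0.079))]
```

Call:
{"method": "jog_arm", "body": {"delta_pos": [[1,-1,-40],[1,-1,-80],[1,-1,-105],[1,-1,-117],[1,-1,-118],[1,-1,-118]], "roll": [0,0,0,0,0,0]}}

```text
time_s: 44.12
ee_pos: [0.4882, -0.3524, 0.0695]
tool_rot: [0.097, 0.995, -0.001, 0.001]
force: [-0.3, 0.5, 0.1]
width: 0.7
grasp_force: 0.0
```

Call:
{"method": "jog_arm", "body": {"delta_pos": [[0,0,0],[0,0,0],[0,0,0],[0,0,0],[0,0,0],[0,0,0],[0,0,0],[0,0,0]], "roll": [0,0,0,0,0,0,0,0], "gripper": 0}}

```text
time_s: 45.12
ee_pos: [0.4885, -0.3526, 0.0703]
tool_rot: [0.097, 0.995, -0.001, 0.001]
force: [-1.1, 0.8, 6.0]
width: 0.45
grasp_force: 60.0
```

Call:
{"method": "jog_arm", "body": {"delta_pos": [[0,0,5],[0,0,20],[0,0,40],[0,0,60],[0,0,60]], "roll": [0,0,0,0,0]}}

```text
time_s: 45.75
ee_pos: [0.4891, -0.3532, 0.1316]
tool_rot: [0.097, 0.995, -0.002, 0.003]
force: [0.2, 0.4, -0.5]
width: 0.451
grasp_force: 60.2
```

Call:
{"method": "jog_arm", "body": {"delta_pos": [[-1,10,0],[-5,28,0],[-10,50,0],[-15,75,0],[-20,100,0],[-26,125,0],[-31,150,0],[-36,172,0],[-40,190,0],[-42,201,0],[-42,201,0],[-42,201,0],[-42,201,-12],[-42,201,-27],[-42,201,-40],[-42,201,-47],[-42,201,-50],[-42,201,-50],[-42,201,-50]], "roll": [-0.1,-0.25,-0.4,-0.55,-0.7,-0.85,-1.0,-1.15,-1.3,-1.345,-1.345,-1.345,-1.345,-1.345,-1.345,-1.345,-1.345,-1.345,-1.345]}}

```text
time_s: 48.12
ee_pos: [0.4457, -0.1509, 0.0787]
tool_rot: [0.696, 0.718, 0.0, 0.001]
force: [0.2, -0.2, -0.0]
width: 0.452
grasp_force: 60.2
```

Call:
{"method": "jog_arm", "body": {"delta_pos": [[0,0,-1],[0,0,-2],[0,0,-2]], "roll": [0,0,0]}}

```text
time_s: 48.5
ee_pos: [0.4459, -0.1511, 0.0773]
tool_rot: [0.696, 0.718, 0.0, 0.001]
force: [-1.8, 0.5, 5.3]
width: 0.451
grasp_force: 60.8
```

Call:
{"method": "jog_arm", "body": {"delta_pos": [[0,0,0],[0,0,0],[0,0,0],[0,0,0],[0,0,20],[0,0,50],[0,0,90],[0,0,110],[0,0,110]], "roll": [0,0,0,0,0,0,0,0,0], "gripper": 70}}

```text
time_s: 49.62
ee_pos: [0.4467, -0.1513, 0.1881]
tool_rot: [0.696, 0.718, 0.001, 0.002]
force: [-0.0, -0.6, -0.2]
width: 0.696
grasp_force: 0.0
```

Call:
{"method": "jog_arm", "body": {"delta_pos": [[10,-25,0],[25,-55,0],[42,-88,0],[60,-120,0],[78,-152,0],[94,-180,0],[107,-204,0],[107,-204,0],[107,-204,0],[107,-204,0],[107,-204,0],[107,-204,0]], "roll": [0.15,0.3,0.45,0.6,0.75,0.9,1.05,1.2,1.345,1.345,1.345,1.345]}}

```text
time_s: 51.12
ee_pos: [0.5521, -0.3545, 0.1858]
tool_rot: [0.097, 0.995, 0.0, -0.0]
force: [-0.0, -0.6, -0.0]
width: 0.706
grasp_force: 0.0
```

Run:
```python
from h import *
for n in('scene','top'):im,d=cap(n,n+'8')
W=world('top',d);x,y,h=W[...,0],W[...,1],W[...,2]
for n,c,a,b in(('drop',(.4445,-.094),.078,.12),('glue',(.446,-.151),.108,.15),('glueb',(.446,-.151),.08,.105)):
    k=(np.hypot(x-c[0],y-c[1])<.035)&(h>a)&(h<b);print(n,k.sum(),[(w[k].min().round(3),w[k].max().round(3)) for w in(x,y,h)] if k.any() else '')
a=np.load('pics/scene8.npz')['im'][130:330,170:360,::-1];b=im[120:280,90:390,::-1]
cv2.imwrite('pics/c8.png',np.hstack([cv2.resize(a,(354,372)),cv2.resize(b,(440,372))]))
```

```text
drop 81 [(np.float64(0.431), np.float64(0.452)), (np.float64(-0.129), np.float64(-0.082)), (np.float64(0.078), np.float64(0.114))]
glue 63 [(np.float64(0.437), np.float64(0.456)), (np.float64(-0.156), np.float64(-0.137)), (np.float64(0.108), np.float64(0.139))]
glueb 175 [(np.float64(0.428), np.float64(0.468)), (np.float64(-0.168), np.float64(-0.128)), (np.float64(0.081), np.float64(0.102))]
```

View pics/c8.png

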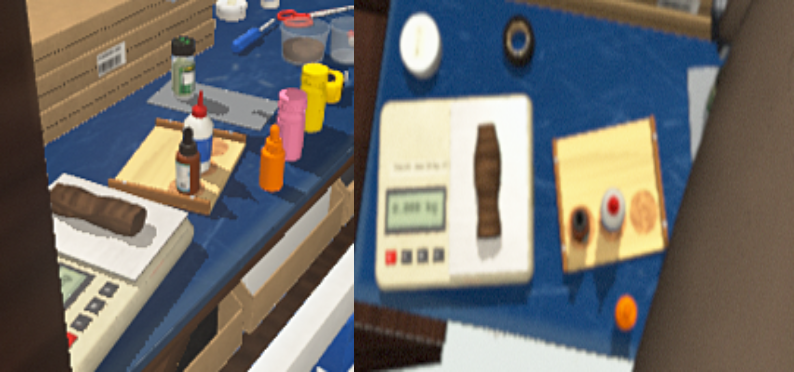

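Dropper and glue stand on their pads again. Last is the jar.

Call:
{"method": "jog_arm", "body": {"delta_pos": [[1,0,-40],[1,0,-80],[1,0,-105],[1,0,-118],[1,0,-121],[1,0,-121]], "roll": [0,0,0,0,0,0]}}

```text
time_s: 51.98
ee_pos: [0.554, -0.3552, 0.0664]
tool_rot: [0.097, 0.995, -0.0, 0.001]
force: [0.1, -0.1, 0.1]
width: 0.698
grasp_force: 0.0
```

Call:
{"method": "jog_arm", "body": {"delta_pos": [[0,0,0],[0,0,0],[0,0,0],[0,0,0],[0,0,0],[0,0,0],[0,0,0],[0,0,0]], "roll": [0,0,0,0,0,0,0,0], "gripper": 0}}

```text
time_s: 52.98
ee_pos: [0.5544, -0.3556, 0.067]
tool_rot: [0.097, 0.995, -0.001, 0.001]
force: [-0.1, 0.1, 6.0]
width: 0.459
grasp_force: 60.4
```

Call:
{"method": "jog_arm", "body": {"delta_pos": [[0,0,5],[0,0,20],[0,0,40],[0,0,60],[0,0,60]], "roll": [0,0,0,0,0]}}

```text
time_s: 53.6
ee_pos: [0.5553, -0.3561, 0.129]
tool_rot: [0.097, 0.995, -0.002, 0.003]
force: [0.8, -1.1, -1.1]
width: 0.461
grasp_force: 60.3
```

Call:
{"method": "jog_arm", "body": {"delta_pos": [[-5,8,0],[-18,25,0],[-32,45,0],[-47,66,0],[-62,87,0],[-77,108,0],[-90,126,0],[-100,140,0],[-107,148,0],[-107,148,0],[-107,148,0],[-107,148,0],[-107,148,-12],[-107,148,-27],[-107,148,-40],[-107,148,-47],[-107,148,-50],[-107,148,-50],[-107,148,-50]], "roll": [-0.1,-0.25,-0.4,-0.55,-0.7,-0.85,-1.0,-1.15,-1.3,-1.345,-1.345,-1.345,-1.345,-1.345,-1.345,-1.345,-1.345,-1.345,-1.345]}}

```text
time_s: 55.98
ee_pos: [0.4467, -0.2069, 0.0757]
tool_rot: [0.696, 0.718, 0.0, 0.001]
force: [-0.4, -1.0, -0.6]
width: 0.462
grasp_force: 60.4
```

Call:
{"method": "jog_arm", "body": {"delta_pos": [[0,0,-1],[0,0,-2],[0,0,-2]], "roll": [0,0,0]}}

```text
time_s: 56.35
ee_pos: [0.4466, -0.2069, 0.0739]
tool_rot: [0.696, 0.718, 0.0, 0.0]
force: [-1.1, 0.7, 3.8]
width: 0.462
grasp_force: 60.8
```

Contact made; release, rise, and clear out to the right.

Call:
{"method": "jog_arm", "body": {"delta_pos": [[0,0,0],[0,0,0],[0,0,0],[0,0,0],[0,0,20],[0,0,50],[0,0,100],[0,0,150],[0,0,170],[-10,-60,170],[-20,-120,170],[-30,-180,170],[-40,-230,170],[-40,-230,170],[-40,-230,170]], "roll": [0,0,0,0,0,0,0,0,0,0,0,0,0,0,0], "gripper": 70}}

```text
time_s: 58.22
ee_pos: [0.4059, -0.4361, 0.2426]
tool_rot: [0.696, 0.718, 0.0, -0.001]
force: [-1.6, 0.1, -0.3]
width: 0.701
grasp_force: 0.0
```

Run:
```python
from h import *
for n in('scene','top'):im,d=cap(n,n+'9')
W=world('top',d);x,y,h=W[...,0],W[...,1],W[...,2]
for n,c,a,b in(('drop',(.4445,-.094),.078,.12),('glue',(.446,-.151),.108,.15),('jar',(.446,-.206),.105,.125)):
    k=(np.hypot(x-c[0],y-c[1])<.03)&(h>a)&(h<b);print(n,k.sum(),[(w[k].min().round(3),w[k].max().round(3)) for w in(x,y,h)] if k.any() else '')
a=np.load('pics/scene9.npz')['im'][130:330,170:360,::-1];b=im[120:280,90:390,::-1]
cv2.imwrite('pics/c9.png',np.hstack([cv2.resize(a,(354,372)),cv2.resize(b,(440,372))]))
```

```text
drop 79 [(np.float64(0.431), np.float64(0.452)), (np.float64(-0.104), np.float64(-0.082)), (np.float64(0.078), np.float64(0.113))]
glue 63 [(np.float64(0.437), np.float64(0.456)), (np.float64(-0.156), np.float64(-0.137)), (np.float64(0.108), np.float64(0.138))]
jar 241 [(np.float64(0.427), np.float64(0.467)), (np.float64(-0.224), np.float64(-0.185)), (np.float64(0.105), np.float64(0.12))]
```

View pics/c9.png

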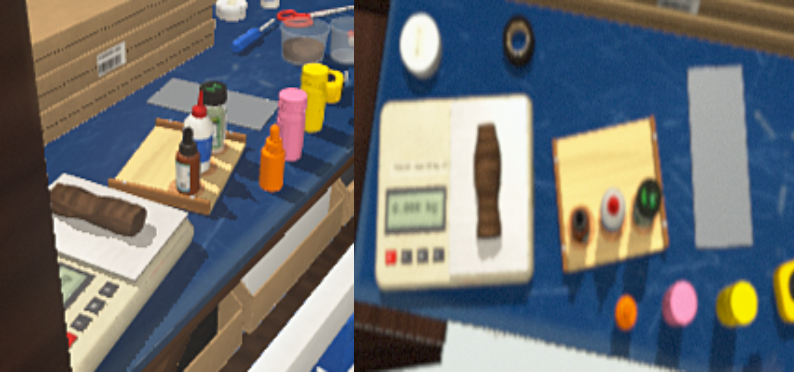

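All three bottles are upright on their own pads, at about (580,222), (613,205) and (648,195). The bark is flat on the platform at (486,180), the mat is empty, and tin and tape look unmoved.

```bash
python3 -c "
from station import r
print(r.close_job())"
```

```text
the job is handed in; nothing more can be done
None
```

The job is done and handed in at about 58 s: the bark lies flat, about 2 mm from the middle of the weighing platform, all three bottles are back upright on their own pads, and nothing else was touched.

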